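# Seat the reed template on its locating pins and swing the keeper over it

## Robot

A 6-joint arm with a two-finger parallel gripper is mounted at the origin on a cart in front of the work surface, level with it; the furniture and walls round the work are solid. World frame = base frame: x ahead of the robot, y to its left, z up, the work surface at z = 0. Lengths are in m, angles in rad, forces in N, time in s.
With the tool pointing down it reaches from about 0.25 to 0.725 m from the base axis. Payload 4 kg.
Tool frame: the origin (TCP) lies at the very end of the fingers, on their centre line; the grasp point (between the pads) lies 19 mm behind it; z points along the fingers, y is the line along which they close (so a half turn about z gives the same grasp; the last joint's range is limited). The gripper opens to 85 mm and grips with 20 to 120 N. Pads are 22 mm wide; open, the fingers measure 114 mm over their backs; the gripper's body (76 mm by 85 mm) begins 54 mm behind the grasp point. The pads swing forward as they close: fully open they stand 13 mm farther back than shut.
Start: joints at [1.261, 0.241, 0.005, 1.335, 0, 1.571], TCP at [0.152, 0.476, 0.208] pointing down, gripper open.
Joint ranges: [-2.72, 2.72], [-1.05, 1.87], [-1.09, 1.28], [-1.99, 2.15], [-1.42, 1.44], [-3.14, 3.14]. Speed limits (rad/s): [2.79, 2.79, 3.14, 3.14, 3.14, 3.14].

## Interface

Orientations are given as a unit quaternion [x, y, z, w].
In Python, from workcell import bot, vision, workorder, boxes_of gives the robot as it stands.
- The arm moves only by the tool send_rows, never from a script. Its argument "motion" is text: rows parted by semicolons, each of 5 numbers parted by spaces: the closure, from -1 (fully open) to 1 (shut), so that 0 is half open, then the shift along the tool's x, y, z in cm, then the turn about the tool's z in rad. In form: claw x y z twist; .... A call has 1 to 5 rows; each row is the pose to reach, as a shift and turn from the pose commanded when the call began, along the tool's axes at that moment; what a row does not reach only later rows make up. A row lasts 1/10 s, in which the tool goes at most 50 mm and 8.59 degrees, less where a joint would pass 70% of its speed; a pose out of reach is approached as far as the arm can. A call with a gripper value outside its range is refused whole. The fingers move at their own pace and stop on an object; the grip force is fixed at half the most. Time passes only in rows, so rows that repeat a pose let the fingers close. It gives the time, the measured TCP pose, the force, the opening and the grip force at its end, in the units of the state.
- bot.get_obs(): the state, without advancing time (a new reading comes with each control period).
- vision.camera(name): name is "scene" or "top"; returns the picture (420x560x3 uint8, red, green, blue); there is no depth.
- vision.camera_model(name): a dict with "fov_y" (degrees; the focal length in pixels is half the picture's height over the tangent of half this angle, whatever the lens; pixels are square), "cx", "cy" (the principal point, pixels), "world_from_camera" (4x4, takes a point from camera to world coordinates). Camera axes: x right, y down, z forward; pixel columns grow to the right and rows downward; lengths in m; the calibration is good to about 2 mm. A picture is of the moment at which its call begins. camera_model takes no time and is no camera call.
- workorder.job_done(): hands the job in; it is judged then, once.
Trained networks look in the newest picture that a camera, given by its name, has taken for a name from the list of things; names that differ only in an ending like _2 or _b are one class to them, and where a whole thing is asked for, a point or a joint stands for the part that bears it (a point fixed in the world has none). Each returns a list of dicts, best first, with "conf" (0 to 1); they miss things now and then, are a little off and sometimes report something else, mostly with a low value. They report only what shows in the picture. A call takes as long as a camera call. They do not tell look-alikes from the thing itself.
- boxes_of(camera, target): "rect" ([centre column, centre row, width, height] in pixels, round what is visible of it).
The state is a dict: "clock": time; "joint_pos": joint angles; "joint_vel": joint speeds; "tau": joint torques, N m; "eef_pos": TCP position; "tool_rot": TCP orientation; "ft_force": force on the tool from outside, world axes, zero at the start; "ft_torque": the same for the moment, N m; "grip_width": finger opening in m; "grasp_force": force on a finger pad.
Only numpy, scipy, OpenCV 4.12 (cv2) and the standard library are available. Lean on these libraries where they do the work, as an engineer would, in place of code of your own. Each camera call takes 0.05 s, during which the arm holds its last target. There are 200 camera calls.

## Task

The slotted steel template is riding on top of the two locating pins of its nest. Nudge it along between the rails with a fingertip until both holes drop over the pins and it lies flat on the nest floor; do not lift or tip it. Then push the keeper arm round with a fingertip until it stops across the template, and leave everything else where it is.

Things in the scene. Friction and masses are not known exactly. Their poses are not given: they have to be found in the camera images.
- nest: Fixed dark steel base on the bench, 106 mm (its x) by 230 mm (its y, the long way) by 15 mm thick. Origin on the bench below the point half-way between the pins; the slab covers x -44 to +62 mm, y -115 to +115 mm. Two rails along y, 10 mm wide, 12 mm high above its floor, y -70 to +70 mm, inner faces at x -29.5 and +29.5 mm; both ends of the channel are open.
- nest_floor (a point): Point on the nest floor half-way between the two pins, 15 mm above the bench; axes as the nest. The seated template's origin lies here.
- pin_a (a point): Middle of the top of one locating pin (steel, 12 mm diameter, 8 mm tall above the nest floor), at the nest's x = 0, y = -46 mm, 23 mm above the bench.
- pin_b (a point): The same for the other pin, at y = +46 mm.
- template: Loose steel plate, 56 mm (its x) by 160 mm (its y) by 8 mm thick, 0.18 to 0.35 kg, with two holes and five narrow slots across its middle. Origin: centre of its underside. It lies between the rails (1.5 mm play each side), at first level on the pin tips, underside 23 mm above the bench, shifted 14 to 26 mm along the nest's y, either way, so one end sticks out further past the rails; it slides under 1 to 3 N.
- hole_a (a point): Middle of the template's hole (17 mm diameter, right through) that belongs on pin_a, at its underside; template's y = -46 mm.
- hole_b (a point): The same for the hole that belongs on pin_b; template's y = +46 mm.
- keeper_pivot (a point): Vertical hinge axis of the keeper, at the nest's x = +50, y = 0 mm, outside the rail; the point is 34 mm above the bench, at the arm's mid-height. Fixed to the nest.
- keeper_tip (a point): Middle of the keeper arm's rounded end (8 mm radius), 61 mm from the hinge axis, at mid-height. The keeper is a flat light aluminium arm 16 mm wide and 12 mm thick, from 28 to 40 mm above the bench.
- keeper (a joint): Angle of the keeper arm, rad. 0: open, pointing outward half-way between the nest's +x and +y. Grows anticlockwise seen from above, past the nest's +y (0.785), to its stop at 2.356, pointing along the nest's -x across the template. Starts at 0 to 0.6, stays where left (0.5 N at the tip moves it). It clears the seated template by 5 mm but hits it while it rides on the pins.
- comb: Bystander: harmonica comb with reed plates, 128 x 12 x 34 mm, standing loose on its edge on the bench to the left; origin at the centre of its underside, long way its x.
- driver: Bystander: screwdriver with a red handle, 21 x 167 x 22 mm, lying loose on the bench to the right; origin under its middle, long way its y.
- marker_pen: Bystander: black marker pen, 17 x 134 x 17 mm, lying loose behind the nest; origin under its middle, long way its y.
Not all that is in view belongs to the job. Several things have the shape of the template; the one meant has the colours described above.

How it is judged:
On the way:
1. the template has dropped over both pins and lies on the nest floor, with the keeper still clear of it (z of template in the frame of nest_floor below 0.0025 m and horizontal distance between template and nest_floor below 0.005 m and angle between the z axis of template and the z axis of nest, either way round below 0.04 rad and value of joint keeper below 1.3 rad), for 0.2 s.
At the end, for the whole second after the job is handed in: The template lies on the nest floor over both pins (underside within 2.5 mm of the floor, centred within 5 mm, level within 0.04 rad) and at rest, and the keeper is across it at its stop (joint above 2.2 of 2.356 rad) (z of template in the frame of nest_floor below 0.0025 m and horizontal distance between template and nest_floor below 0.005 m and angle between the z axis of template and the z axis of nest, either way round below 0.04 rad and value of joint keeper above 2.2 rad and linear speed of template below 0.02 m/s and velocity of joint keeper between -0.1 and 0.1 rad/s); the robot touches nothing.
It fails at once if the template is lifted (its centre more than 8 mm above the pin tips) (height (world z) of template above 0.031 m).
It fails at once if the template is tipped (more than 0.2 rad) (angle between template's own z axis and vertical above 0.2 rad).
It fails at once if the comb is pushed out of its place (more than 30 mm) (distance of comb from where it was at the start of the episode above 0.03 m).
It fails at once if the screwdriver is pushed out of its place (more than 30 mm) (distance of driver from where it was at the start of the episode above 0.03 m).
It fails at once if the marker is pushed out of its place (more than 30 mm) (distance of marker_pen from where it was at the start of the episode above 0.03 m).
It also fails if it takes over 51 s, if anything falls off the work surface, if the arm or the gripper's body presses on something with over 40 N, if the wrist force passes 120 N, or if a joint passes its speed limit or range.

## Working session

There is one attempt and no reset: what is moved stays moved. The work goes in short steps, Python scripts to look and compute and a tool call to move; the robot and the scene stay as the last step left them, time stands still between calls to the robot, and variables do not carry over. Pictures are saved under pics/ and viewed, at most 10 in all, crops included, and the job is handed in when it is done.

Besides the shell and the picture viewer there is one more tool, called after "Call:" as name(argument=value, ...), one argument or row to a line, values as JSON. send_rows: Moves the arm, as the interface text tells. Its arguments: {"type":"object","properties":{"motion":{"type":"string"}},"required":["motion"]}

```bash
mkdir -p pics
python3 - <<'E'
from workcell import bot, vision, workorder, boxes_of
import cv2,numpy as np
for c in ["scene","top"]:
    im=vision.camera(c); cv2.imwrite(f"pics/{c}0.png",im[:,:,::-1])
    m=vision.camera_model(c); print(c,m["fov_y"],m["cx"],m["cy"],np.round(m["world_from_camera"],3).tolist())
for n in ["nest","template","keeper_tip","comb","driver","marker_pen"]:
    print(n,[(np.round(b["rect"],0).tolist(),round(b["conf"],2)) for b in boxes_of("top",n)][:5])
o=bot.get_obs();print(o["clock"],o["eef_pos"],o["tool_rot"])
E
```

```text
scene 54.05717603029788 282.51185175251106 214.7850449481039 [[0.858, -0.244, 0.451, 0.048], [-0.513, -0.445, 0.734, -0.807], [0.021, -0.862, -0.507, 0.684], [0.0, 0.0, 0.0, 1.0]]
top 55.32583462775723 280.37359321547166 205.84666258190018 [[0.012, -0.987, 0.16, 0.449], [-1.0, -0.015, -0.018, 0.075], [0.02, -0.16, -0.987, 1.065], [0.0, 0.0, 0.0, 1.0]]
nest [([263.0, 222.0, 88.0, 55.0], 0.87)]
template [([273.0, 229.0, 65.0, 22.0], 0.97), ([202.0, 165.0, 63.0, 41.0], 0.86), ([358.0, 281.0, 56.0, 60.0], 0.59)]
keeper_tip [([255.0, 203.0, 25.0, 23.0], 0.77)]
comb [([137.0, 278.0, 15.0, 50.0], 0.66)]
driver [([395.0, 230.0, 31.0, 15.0], 0.53), ([267.0, 219.0, 86.0, 59.0], 0.17)]
marker_pen [([282.0, 154.0, 43.0, 7.0], 0.62)]
0.4 [0.15240307 0.47610722 0.20804732] [ 1.54286655e-01  9.88026112e-01 -1.74183528e-04 -2.46045200e-05]
```

Run:
```python
import cv2
a=cv2.imread("pics/top0.png")
c=cv2.resize(a[180:265,210:330],None,fx=6.6,fy=6.6,interpolation=cv2.INTER_CUBIC)
cv2.imwrite("pics/crop0.png",c[:598,:798])
```

```text
(no output)
```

View pics/top0.png

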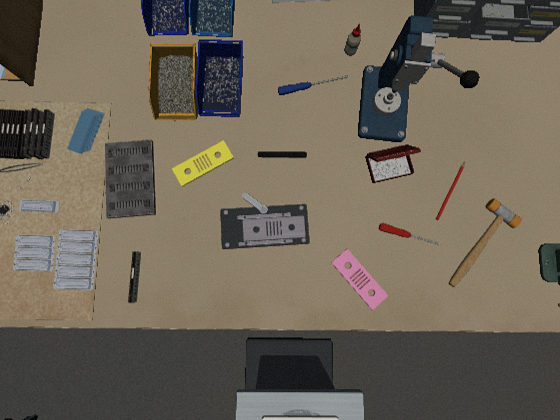

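View pics/scene0.png

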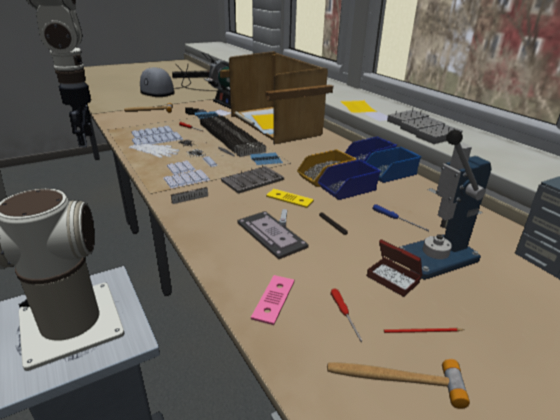

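View pics/crop0.png

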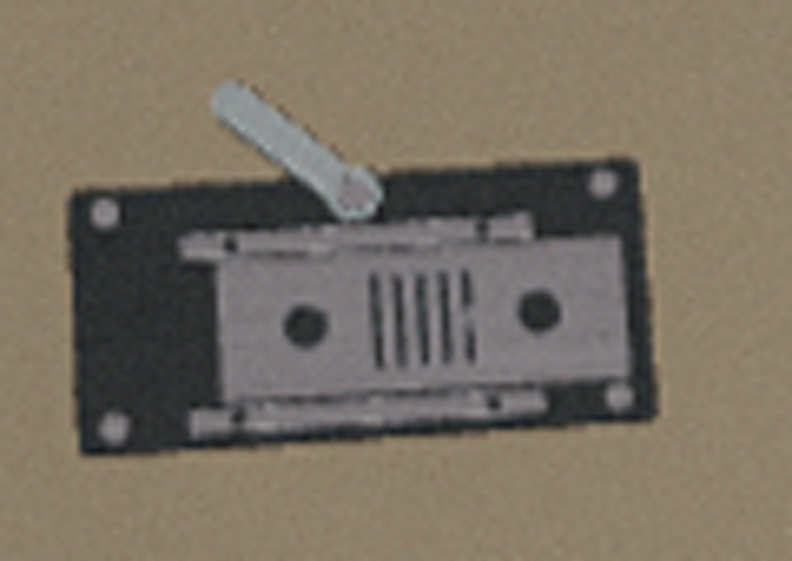

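Look-alikes: the grey plate in the nest at (273,229), the yellow one at (202,165) and the pink one at (358,281). The steel-grey one is the target. In the crop its five slots and two holes show, lying between the rails and shifted right, towards world -y. The keeper points up-left from its pivot near crop (357,190).

```bash
cat > h.py <<'E'
from workcell import bot, vision, workorder, boxes_of
import cv2,numpy as np
from scipy.optimize import least_squares
def ray(c,uv,z):
    m=vision.camera_model(c);T=np.array(m["world_from_camera"]);f=210/np.tan(np.radians(m["fov_y"]/2))
    d=T[:3,:3]@np.array([(uv[0]-m["cx"])/f,(uv[1]-m["cy"])/f,1]);p=T[:3,3]
    return (p+d*(z-p[2])/d[2])[:2]
def R(a):return np.array([[np.cos(a),-np.sin(a)],[np.sin(a),np.cos(a)]])
def crop(p,x0=210,y0=180,s=6.6):return ((p[0]+.5)/s-.5+x0,(p[1]+.5)/s-.5+y0)
def fit(w,l):
    w,l=np.array(w),np.array(l)
    r=least_squares(lambda v:((l@R(v[2]).T+v[:2])-w).ravel(),[*w.mean(0),0]);return r.x,np.abs(r.fun).max()
E
cat > m.py <<'E'
from h import *
nl=[(.062,.115),(.062,-.115),(-.044,-.115),(-.044,.115)]
n,e=fit([ray("top",crop(p),.015) for p in [(72,190),(635,160),(655,415),(82,455)]],nl);print("nest",n,e)
tl=[(.028,.08),(.028,-.08),(-.028,-.08),(-.028,.08)]
t,e=fit([ray("top",crop(p),.031) for p in [(215,258),(620,236),(632,378),(225,402)]],tl);print("templ",t,e)
print("templ in nest",R(n[2]).T@(t[:2]-n[:2]))
for p in [(305,327),(540,310)]: print("hole in nest",R(n[2]).T@(ray("top",crop(p),.031)-n[:2]))
tip=R(n[2]).T@(ray("top",crop((236,104)),.04)-n[:2]);pv=R(n[2]).T@(ray("top",crop((357,190)),.04)-n[:2])
print("tip,piv",tip,pv,"q",np.arctan2(tip[1],tip[0]-.05)-np.pi/4)
o=bot.get_obs();q=o["tool_rot"];e=o["eef_pos"]
a=2*np.arctan2(q[1],q[0]);tx=np.array([np.cos(a),np.sin(a)]);ty=np.array([np.sin(a),-np.cos(a)])
print("tool x,y",tx,ty,"yaw of tool y",np.arctan2(ty[1],ty[0])-np.pi/2)
for nm,l in [("start",(0,-.15)),("seat_end",(0,-.08))]:
    g=n[:2]+R(n[2])@l;d=g-e[:2];print(nm,g,"tool shift cm",d@tx*100,d@ty*100)
for nm in ["comb","driver","marker_pen"]:
    b=boxes_of("top",nm)[0]["rect"];print(nm,ray("top",b[:2],.01))
E
python3 m.py
```

```text
nest [0.55672258 0.09609742 0.07581839] 0.0017461632083710654
templ [0.5586359  0.07217811 0.07297961] 0.0008172679260816662
templ in nest [ 9.60438221e-05 -2.39955275e-02]
hole in nest [-0.00050377  0.02256909]
hole in nest [ 0.00048057 -0.0699416 ]
tip,piv [0.0882478  0.04457476] [ 0.05112926 -0.00099692] q 0.07624372343415498
tool x,y [-0.95239125  0.3048785 ] [0.3048785  0.95239125] yaw of tool y -0.30981085032744105
start [ 0.56808444 -0.05347165] tool shift cm -55.73485148099352 -37.763397639827346
seat_end [0.56278224 0.01632725] tool shift cm -53.10185576722147 -31.27746412403658
comb [0.42637744 0.42328841]
driver [ 0.56076016 -0.24927974]
marker_pen [0.76342175 0.0525089 ]
```

Call:
send_rows(
  motion="1 -55.7 -37.8 0 -0.386; 1 -55.7 -37.8 0 -0.386; 1 -55.7 -37.8 0 -0.386; 1 -55.7 -37.8 0 -0.386; 1 -55.7 -37.8 0 -0.386",
)

```text
clock: 1.05
eef_pos: [0.3023, 0.2852, 0.2085]
tool_rot: [-0.039, 0.999, 0.0, 0.0]
ft_force: [0.7, 1.2, 0.5]
grip_width: 0.0124
grasp_force: 0.0
```

```bash
cat > g.py <<'E'
from h import *
import sys
n=np.array([.5567,.0961,.0758])
o=bot.get_obs();q=o["tool_rot"];e=o["eef_pos"]
a=2*np.arctan2(q[1],q[0]);tx=np.array([np.cos(a),np.sin(a)]);ty=np.array([np.sin(a),-np.cos(a)])
print("t",round(o["clock"],2),"eef",np.round(e,4),"in nest mm",np.round(R(n[2]).T@(e[:2]-n[:2])*1000,1),"twist to go",round(np.arctan2(ty[1],ty[0])-np.pi/2-n[2],3),"F",np.round(o["ft_force"],1),"w",o["grip_width"])
for s in sys.argv[1:]:
    l=np.array(list(map(float,s.split(","))))/1000
    d=n[:2]+R(n[2])@l[:2]-e[:2];print(s,"shift cm",np.round([d@tx*100,d@ty*100,(e[2]-l[2])*100],2))
E
python3 g.py 0,-150,120
```

```text
t 1.05 eef [0.3023 0.2852 0.2085] in nest mm [-239.4  207.8] twist to go 0.001 F [0.7 1.2 0.5] w 0.012391002015245135
0,-150,120 shift cm [-23.89 -35.81   8.85]
```

Call:
send_rows(
  motion="1 -23.9 -35.8 8.8 0; 1 -23.9 -35.8 8.8 0; 1 -23.9 -35.8 8.8 0; 1 -23.9 -35.8 8.8 0; 1 -23.9 -35.8 8.8 0",
)

```text
clock: 1.55
eef_pos: [0.4537, 0.0921, 0.1582]
tool_rot: [-0.038, 0.999, 0.0, 0.001]
ft_force: [1.6, 0.8, -0.3]
grip_width: 0.0002
grasp_force: 0.0
```

```bash
python3 g.py 0,-150,120
```

```text
t 1.55 eef [0.4537 0.0921 0.1582] in nest mm [-103.     3.8] twist to go 0.0 F [ 1.6  0.8 -0.3] w 0.00023551992333650242
0,-150,120 shift cm [-10.3  -15.38   3.82]
```

Call:
send_rows(
  motion="1 -10.3 -15.4 3.8 0; 1 -10.3 -15.4 3.8 0; 1 -10.3 -15.4 3.8 0; 1 -10.3 -15.4 3.8 0; 1 -10.3 -15.4 3.8 0",
)

```text
clock: 2.05
eef_pos: [0.5688, -0.0559, 0.1183]
tool_rot: [-0.035, 0.999, -0.001, -0.0]
ft_force: [-1.0, 0.6, 0.2]
grip_width: -0.0
grasp_force: 0.0
```

```bash
python3 g.py 0,-145,22
```

```text
t 2.05 eef [ 0.5688 -0.0559  0.1183] in nest mm [   0.6 -152.5] twist to go -0.005 F [-1.   0.6  0.2] w -2.7587007810900986e-05
0,-145,22 shift cm [0.06 0.75 9.63]
```

Call:
send_rows(
  motion="1 0 0 5 0; 1 0 0 9.9 0; 1 0 0.7 9.9 0; 1 0 1.7 9.9 0; 1 0 1.7 9.9 0",
)

```text
clock: 2.55
eef_pos: [0.5677, -0.033, 0.0241]
tool_rot: [-0.039, 0.999, 0.0, 0.002]
ft_force: [0.1, -0.7, 0.1]
grip_width: 0.0002
grasp_force: 0.0
```

```bash
python3 g.py 0,-104,19
python3 - <<'E'
from h import *
im=vision.camera("scene");cv2.imwrite("pics/s1.png",cv2.resize(im[190:290,210:343,::-1],None,fx=6,fy=6,interpolation=cv2.INTER_CUBIC))
E
```

```text
t 2.55 eef [ 0.5677 -0.033   0.0241] in nest mm [   1.2 -129.6] twist to go 0.003 F [ 0.1 -0.7  0.1] w 0.00017373790315782344
0,-104,19 shift cm [0.11 2.56 0.51]
```

View pics/s1.png

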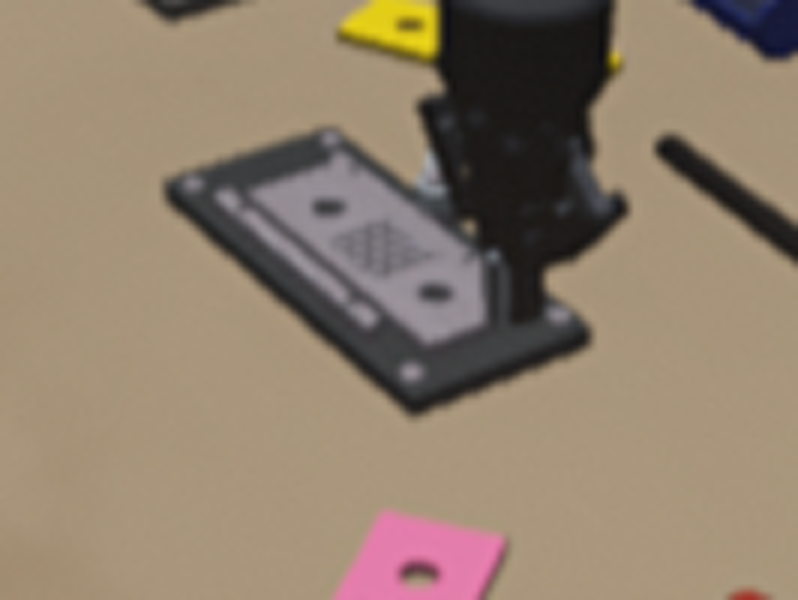

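The view shows the finger standing over the slab just off the template's near end, at crop (500,290), in line with the channel. I'll creep forward from there.

Call:
send_rows(
  motion="1 0 0 0 0; 1 0 0.2 0 0; 1 0 0.4 0 0; 1 0 0.6 0 0; 1 0 0.6 0 0",
)

```text
clock: 3.1
eef_pos: [0.5652, -0.0288, 0.0213]
tool_rot: [-0.038, 0.999, 0.0, 0.0]
ft_force: [-0.1, 0.4, 0.5]
grip_width: 0.0001
grasp_force: 0.0
```

Call:
send_rows(
  motion="1 0 0.2 0.1 0; 1 0 0.4 0.1 0; 1 0 0.6 0.1 0; 1 0 0.8 0.1 0; 1 0 1.0 0.1 0",
)

```text
clock: 3.6
eef_pos: [0.5645, -0.0188, 0.0202]
tool_rot: [-0.038, 0.999, 0.0, -0.0]
ft_force: [-1.2, 0.4, 0.1]
grip_width: 0.0003
grasp_force: 0.0
```

```bash
python3 g.py 0,-80,19
python3 - <<'E'
from h import *
im=vision.camera("top");print(boxes_of("top","template")[0]);cv2.imwrite("pics/t2.png",cv2.resize(im[180:265,210:330,::-1],None,fx=6.6,fy=6.6,interpolation=cv2.INTER_CUBIC))
E
```

```text
t 3.6 eef [ 0.5645 -0.0188  0.0202] in nest mm [  -1.  -115.1] twist to go 0.0 F [-1.2  0.4  0.1] w 0.0003338294677715199
0,-80,19 shift cm [-0.1   3.51  0.12]
{'rect': [272.9, 228.8, 61.7, 29.0], 'conf': 0.84}
```

View pics/t2.png

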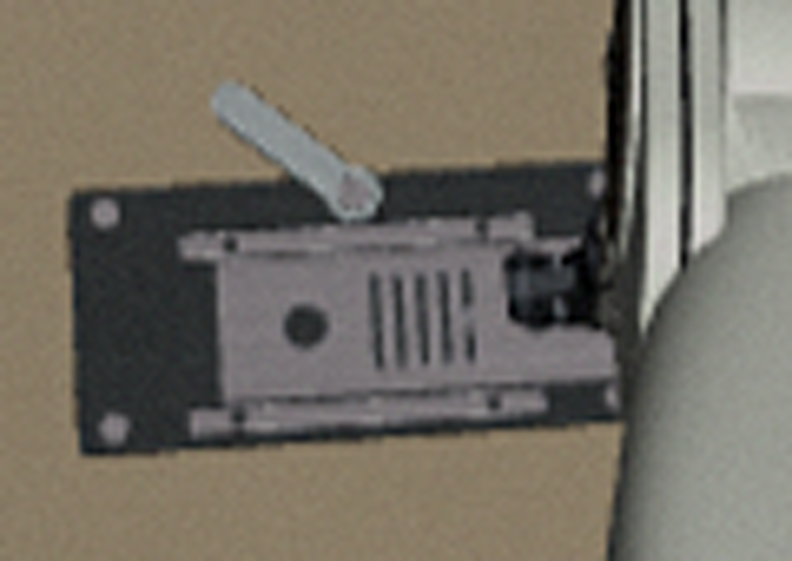

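The template hasn't moved; its left hole is still at crop (305,327) and its left end at 218. Contact is near.

Call:
send_rows(
  motion="1 0 0.2 0.1 0; 1 0 0.4 0.1 0; 1 0 0.6 0.1 0; 1 0 0.8 0.1 0; 1 0 1.0 0.1 0",
)

```text
clock: 4.2
eef_pos: [0.5637, -0.0088, 0.0192]
tool_rot: [-0.038, 0.999, 0.0, 0.0]
ft_force: [-1.2, 0.0, 0.0]
grip_width: -0.0001
grasp_force: 0.0
```

```bash
cat > k.py <<'E'
from h import *
import sys
n=np.array([.5567,.0961,.0758])
im=vision.camera("top")
c=cv2.resize(im[180:265,210:330],None,fx=6.6,fy=6.6,interpolation=cv2.INTER_CUBIC)
# hole_b: dark blob inside the plate, near nest x=0, left half
g=cv2.cvtColor(c,cv2.COLOR_RGB2GRAY);k,_,st,ce=cv2.connectedComponentsWithStats((g<85).astype(np.uint8))
for i in range(1,k):
    if 900<st[i,4]<3000 and abs(st[i,2]-st[i,3])<15:
        for z in (.031,.023):print("hole",ce[i].round(),st[i,4],"z",z,"nest mm",np.round(R(n[2]).T@(ray("top",crop(ce[i]),z)-n[:2])*1000,1))
E
python3 g.py; python3 k.py
```

```text
t 4.2 eef [ 0.5637 -0.0088  0.0192] in nest mm [  -0.9 -105.1] twist to go 0.0 F [-1.2  0.   0. ] w -5.0905101292875415e-05
hole [305. 326.] 1478 z 0.031 nest mm [-0.2 22.4]
hole [305. 326.] 1478 z 0.023 nest mm [ 0.7 22.7]
```

Call:
send_rows(
  motion="1 0 0.2 0 0; 1 0 0.4 0 0; 1 0 0.6 0 0; 1 0 0.8 0 0; 1 0 1.0 0 0",
)

```text
clock: 4.75
eef_pos: [0.5629, 0.0012, 0.0192]
tool_rot: [-0.038, 0.999, 0.0, 0.0]
ft_force: [0.5, 0.5, -0.0]
grip_width: -0.0004
grasp_force: 0.0
```

```bash
python3 g.py; python3 k.py
```

```text
t 4.75 eef [0.5629 0.0012 0.0192] in nest mm [ -1.  -95.2] twist to go 0.0 F [ 0.5  0.5 -0. ] w -0.000408456855573662
hole [305. 326.] 1488 z 0.031 nest mm [-0.1 22.5]
hole [305. 326.] 1488 z 0.023 nest mm [ 0.7 22.8]
```

Run:
```python
from h import *
n=np.array([.5567,.0961,.0758])
for p in [(495,318),(525,320),(545,312),(430,345),(490,315),(415,410),(590,335),(435,292),(328,208)]:
    print(p,[np.round(R(n[2]).T@(ray("scene",crop(p,210,190,6),z)-n[:2])*1000,1) for z in (.015,.024,.031)])
im=vision.camera("scene");cv2.imwrite("pics/s3.png",cv2.resize(im[190:290,210:343,::-1],None,fx=6,fy=6,interpolation=cv2.INTER_CUBIC))
```

```text
(495, 318) [array([ 24.2, -84.7]), array([ 16.1, -95.1]), array([   9.8, -103.2])]
(525, 320) [array([ 35.2, -93.9]), array([  27. , -104.3]), array([  20.6, -112.3])]
(545, 312) [array([ 47.4, -93.8]), array([  39. , -104.1]), array([  32.5, -112.2])]
(430, 345) [array([-14.8, -85.9]), array([-22.3, -96.4]), array([ -28.2, -104.5])]
(490, 315) [array([ 23.7, -81.3]), array([ 15.6, -91.8]), array([  9.4, -99.9])]
(415, 410) [array([ -49.9, -124.1]), array([ -57. , -134.1]), array([ -62.5, -141.8])]
(590, 335) [array([  53.5, -121.1]), array([  45., -131.]), array([  38.4, -138.8])]
(435, 292) [array([ 13. , -50.5]), array([  5.1, -61.4]), array([ -1. , -69.9])]
(328, 208) [array([11.8, 43.1]), array([ 3.9, 30.9]), array([-2.3, 21.5])]
```

View pics/s3.png

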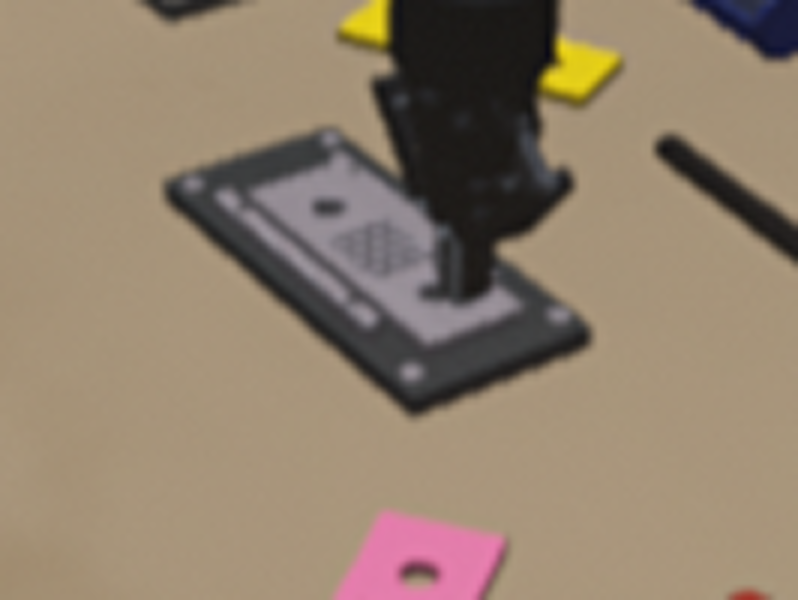

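The picture shows the fingertip at crop (460,298), overlapping the plate and clear of it. The ray crosses nest y=-95 at about z 42 mm, so the shut fingertip sits roughly 20 mm above the reported TCP. I'll back off and go lower beyond the end, watching the force.

Call:
send_rows(
  motion="1 0 -1.5 0 0; 1 0 -3.3 0 0; 1 0 -3.3 0.5 0; 1 0 -3.3 1.0 0; 1 0 -3.3 1.0 0",
)

```text
clock: 5.35
eef_pos: [0.5644, -0.0319, 0.008]
tool_rot: [-0.038, 0.999, 0.0, -0.001]
ft_force: [-0.2, 0.9, 0.5]
grip_width: 0.0001
grasp_force: 0.0
```

```bash
python3 g.py
python3 - <<'E'
from h import *
im=vision.camera("scene");cv2.imwrite("pics/s4.png",cv2.resize(im[215:265,270:337,::-1],None,fx=11.9,fy=11.9,interpolation=cv2.INTER_CUBIC))
E
```

```text
t 5.35 eef [ 0.5644 -0.0319  0.008 ] in nest mm [  -2.  -128.3] twist to go 0.0 F [-0.2  0.9  0.5] w 0.0001425409872539376
```

View pics/s4.png

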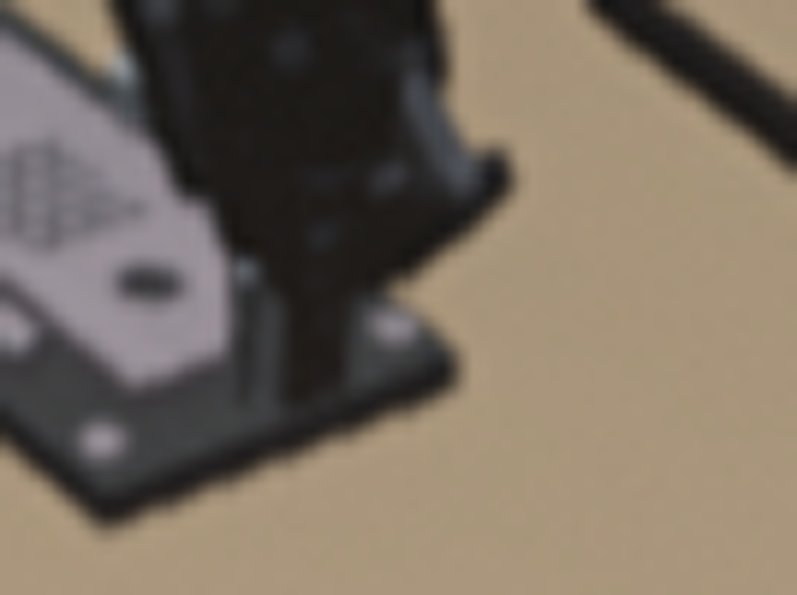

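Run:
```python
from h import *
n=np.array([.5567,.0961,.0758])
for p in [(245,402),(280,402),(315,403)]:
    print(p,[np.round(R(n[2]).T@(ray("scene",crop(p,270,215,11.9),z)-n[:2])*1000,1) for z in (.01,.02,.03,.04)])
```

```text
(245, 402) [array([  6.9, -99. ]), array([  -1.7, -110.3]), array([ -10.4, -121.7]), array([ -19., -133.])]
(280, 402) [array([  13.9, -103.6]), array([   5.2, -114.9]), array([  -3.6, -126.1]), array([ -12.3, -137.4])]
(315, 403) [array([  20.6, -108.6]), array([  11.8, -119.8]), array([   2.9, -130.9]), array([  -5.9, -142.1])]
```

The ray gives a tip height of about 30 mm at reported z 8 mm, a consistent 22 mm offset. I want the tip at about 20 mm.

Call:
send_rows(
  motion="1 0 0 0.3 0; 1 0 0 0.6 0; 1 0 0 0.9 0; 1 0 0 0.9 0; 1 0 0.3 0.9 0",
)

```text
clock: 5.9
eef_pos: [0.5652, -0.029, 0.0001]
tool_rot: [-0.038, 0.999, -0.0, -0.0]
ft_force: [-0.2, 0.1, -0.8]
grip_width: -0.0004
grasp_force: 0.0
```

Call:
send_rows(
  motion="1 0 0.3 0 0; 1 0 0.6 0 0; 1 0 0.9 0 0; 1 0 1.1 0 0; 1 0 1.2 0 0",
)

```text
clock: 6.4
eef_pos: [0.5644, -0.0171, 0.0003]
tool_rot: [-0.038, 0.999, -0.0, 0.0]
ft_force: [-0.6, -2.0, -0.2]
grip_width: -0.0002
grasp_force: 0.8
```

```bash
python3 g.py; python3 k.py
```

```text
t 6.4 eef [ 5.644e-01 -1.710e-02  3.000e-04] in nest mm [  -0.9 -113.4] twist to go 0.0 F [-0.6 -2.  -0.2] w -0.00017433112158356606
hole [298. 327.] 1450 z 0.031 nest mm [-0.2 25.3]
hole [298. 327.] 1450 z 0.023 nest mm [ 0.7 25.6]
```

Contact: about 2 N, and the template is sliding, with the hole now at 25.3 mm against a target of 46.

Call:
send_rows(
  motion="1 0 0.3 0 0; 1 0 0.6 0 0; 1 0 0.9 0 0; 1 0 1.2 0 0; 1 0 1.5 0 0",
)

```text
clock: 6.95
eef_pos: [0.5632, -0.0018, 0.0002]
tool_rot: [-0.038, 0.999, -0.0, 0.0]
ft_force: [0.4, -2.4, 1.3]
grip_width: -0.0
grasp_force: 0.9
```

```bash
python3 g.py; python3 k.py
```

```text
t 6.95 eef [ 5.632e-01 -1.800e-03  2.000e-04] in nest mm [ -0.9 -98.1] twist to go 0.0 F [ 0.4 -2.4  1.3] w -1.4637722716712613e-05
hole [264. 326.] 1027 z 0.031 nest mm [ 0.8 38.5]
hole [264. 326.] 1027 z 0.023 nest mm [ 1.6 38.9]
```

Call:
send_rows(
  motion="1 0 0.1 0 0; 1 0 0.2 0 0; 1 0 0.25 0 0; 1 0 0.3 0 0; 1 0 0.3 0 0",
)

```text
clock: 7.5
eef_pos: [0.5628, 0.0015, 0.0001]
tool_rot: [-0.038, 0.999, 0.001, -0.0]
ft_force: [0.2, 0.6, 0.4]
grip_width: 0.0002
grasp_force: 0.0
```

Call:
send_rows(
  motion="1 0 0.05 0 0; 1 0 0.1 0 0; 1 0 0.1 0 0; 1 0 0.15 0 0; 1 0 0.15 0 0",
)

```text
clock: 8.0
eef_pos: [0.5628, 0.0026, 0.0002]
tool_rot: [-0.038, 0.999, 0.0, -0.0]
ft_force: [1.0, -0.2, 0.8]
grip_width: -0.0001
grasp_force: 0.0
```

Contact force is gone, so it has probably dropped. I'll check by picture.

```bash
python3 g.py; python3 k.py
python3 - <<'E'
from h import *
a=vision.camera("top");b=vision.camera("scene")
A=cv2.resize(a[190:255,210:310,::-1],(600,390),interpolation=cv2.INTER_CUBIC);B=cv2.resize(b[205:238,235:335,::-1],(600,198),interpolation=cv2.INTER_CUBIC)
B=cv2.resize(b[205:240,235:335,::-1],(600,210),interpolation=cv2.INTER_CUBIC)
cv2.imwrite("pics/t5.png",np.vstack([A,B]))
E
```

```text
t 8.0 eef [5.628e-01 2.600e-03 2.000e-04] in nest mm [ -1.  -93.7] twist to go 0.0 F [ 1.  -0.2  0.8] w -5.51844449602936e-05
```

View pics/t5.png

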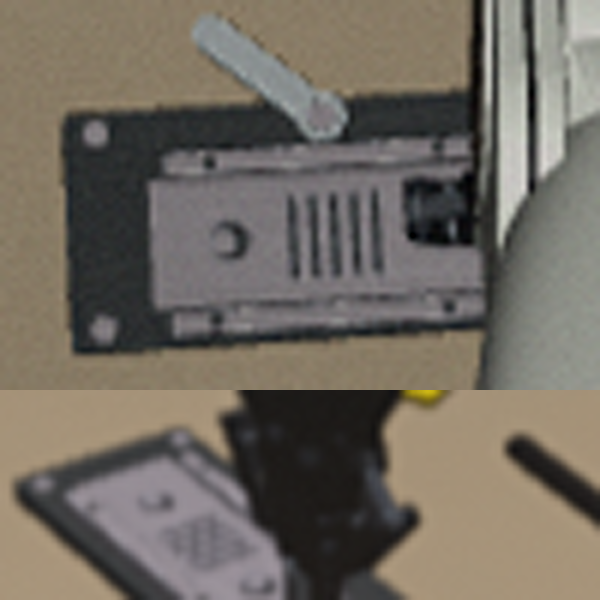

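Both pins now show flush in their holes: the left hole is at top-crop (230,240), with a thin crescent beside the pin. The contact force is gone, so the plate is down. Next I lift and go round to the outer side of the keeper.

Call:
send_rows(
  motion="1 0 -1.0 0 0; 1 0 -1.0 -4 0; 1 -2 -1 -8 0; 1 -6 2 -8 0; 1 -10 5 -8 0",
)

```text
clock: 8.65
eef_pos: [0.6614, 0.0588, 0.0832]
tool_rot: [-0.036, 0.999, -0.0, 0.003]
ft_force: [1.2, -0.8, -1.1]
grip_width: 0.0003
grasp_force: 0.0
```

Call:
send_rows(
  motion="1 -1.2 2 0 0; 1 -1.2 2 0 0; 1 -1.2 2 2 0; 1 -1.2 2 2 0; 1 -1.2 2 2 0",
)

```text
clock: 9.15
eef_pos: [0.668, 0.0795, 0.0596]
tool_rot: [-0.038, 0.999, -0.0, -0.001]
ft_force: [0.2, -0.3, 0.7]
grip_width: -0.0001
grasp_force: 0.0
```

```bash
python3 g.py 110,-20,11
python3 - <<'E'
from h import *
a=vision.camera("top");b=vision.camera("scene")
A=cv2.resize(a[185:260,210:320,::-1],(550,375),interpolation=cv2.INTER_CUBIC)
B=cv2.resize(b[200:245,230:340,::-1],(550,225),interpolation=cv2.INTER_CUBIC)
cv2.imwrite("pics/t6.png",np.vstack([A,B]))
E
```

```text
t 9.15 eef [0.668  0.0795 0.0596] in nest mm [109.7 -25. ] twist to go -0.001 F [ 0.2 -0.3  0.7] w -0.00014879004195897125
110,-20,11 shift cm [-0.03  0.5   4.86]
```

View pics/t6.png

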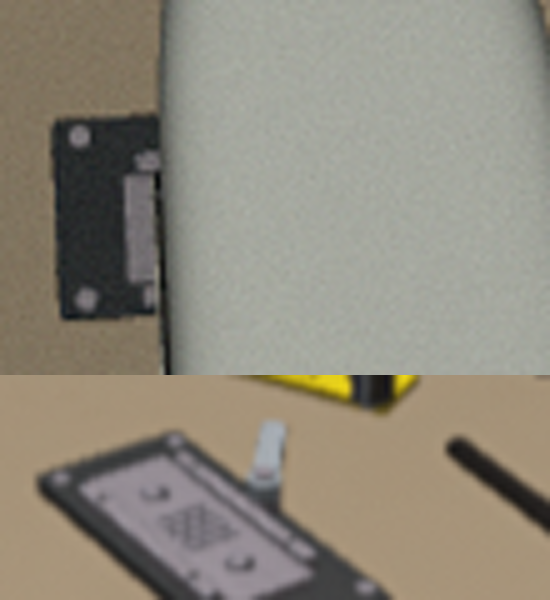

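The template is seated below the rail tops with both pins showing at (153,493) and (240,563), and the keeper is still open. I'll lower to the arm's mid-height and sweep.

Call:
send_rows(
  motion="1 0 0 4.8 0; 1 0 0 4.8 0; 1 0.5 1.5 4.8 0; 1 1.0 2.4 4.8 0; 1 1.2 3.3 4.8 0",
)

```text
clock: 9.75
eef_pos: [0.6555, 0.1144, 0.0147]
tool_rot: [-0.039, 0.999, 0.0, 0.002]
ft_force: [-0.4, 0.4, -0.1]
grip_width: -0.0005
grasp_force: 0.0
```

```bash
python3 g.py
```

```text
t 9.75 eef [0.6555 0.1144 0.0147] in nest mm [99.9 10.8] twist to go 0.001 F [-0.4  0.4 -0.1] w -0.0004985079127613863
```

Call:
send_rows(
  motion="1 0.5 1.0 0.2 0; 1 1.0 1.7 0.3 0; 1 1.5 2.4 0.3 0; 1 2.2 3.0 0.3 0; 1 3.0 3.4 0.3 0",
)

```text
clock: 10.25
eef_pos: [0.6217, 0.1449, 0.0092]
tool_rot: [-0.038, 0.999, -0.0, 0.0]
ft_force: [0.7, -0.7, 0.1]
grip_width: -0.0003
grasp_force: 0.6
```

```bash
python3 g.py
```

```text
t 10.25 eef [0.6217 0.1449 0.0092] in nest mm [68.5 43.7] twist to go 0.001 F [ 0.7 -0.7  0.1] w -0.0002547331507680063
```

Call:
send_rows(
  motion="1 0.7 0.4 -0.2 0; 1 1.4 0.5 -0.2 0; 1 2.15 0.5 -0.2 0; 1 2.9 0.4 -0.2 0; 1 3.6 0.2 -0.2 0",
)

```text
clock: 10.75
eef_pos: [0.5855, 0.1435, 0.0113]
tool_rot: [-0.038, 0.999, 0.0, -0.0]
ft_force: [1.1, -0.7, 0.5]
grip_width: -0.0
grasp_force: 0.4
```

```bash
python3 g.py
python3 - <<'E'
from h import *
b=vision.camera("top");print([ (x["rect"],x["conf"]) for x in boxes_of("top","keeper_tip")][:2])
b=vision.camera("scene");print([ (x["rect"],x["conf"]) for x in boxes_of("scene","keeper_tip")][:2])
E
```

```text
t 10.75 eef [0.5855 0.1435 0.0113] in nest mm [32.3 45.1] twist to go 0.0 F [ 1.1 -0.7  0.5] w -4.3560033178532414e-05
[]
[]
```

Call:
send_rows(
  motion="1 0.6 -0.2 0 0; 1 1.2 -0.6 0 0; 1 1.8 -1.1 0 0; 1 2.2 -1.6 0 0; 1 2.4 -1.9 0 0",
)

```text
clock: 11.45
eef_pos: [0.563, 0.1222, 0.0112]
tool_rot: [-0.038, 0.999, -0.0, -0.0]
ft_force: [0.6, 0.5, -0.1]
grip_width: 0.0004
grasp_force: 0.3
```

Call:
send_rows(
  motion="1 0.2 -0.2 0 0; 1 0.2 -0.3 0 0; 1 0.2 -0.4 0 0; 1 0.2 -0.5 0 0; 1 0.2 -0.5 0 0",
)

```text
clock: 11.95
eef_pos: [0.562, 0.1177, 0.0111]
tool_rot: [-0.038, 0.999, -0.0, -0.0]
ft_force: [-0.2, 0.8, -0.4]
grip_width: 0.0001
grasp_force: 0.2
```

```bash
python3 g.py
```

```text
t 11.95 eef [0.562  0.1177 0.0111] in nest mm [ 6.9 21.1] twist to go 0.0 F [-0.2  0.8 -0.4] w 5.636871451967598e-05
```

Call:
send_rows(
  motion="1 0 -0.05 0 0; 1 0 -0.1 0 0; 1 0 -0.1 0 0",
)

```text
clock: 12.25
eef_pos: [0.5621, 0.1167, 0.0111]
tool_rot: [-0.038, 0.999, -0.0, -0.0]
ft_force: [-0.3, 0.6, -0.7]
grip_width: 0.0
grasp_force: 0.3
```

Call:
send_rows(
  motion="1 0 -0.05 0 0; 1 0 -0.1 0 0; 1 0 -0.1 0 0",
)

```text
clock: 12.55
eef_pos: [0.5622, 0.1157, 0.0112]
tool_rot: [-0.038, 0.999, -0.0, 0.0]
ft_force: [-0.5, 0.2, -0.5]
grip_width: 0.0001
grasp_force: 0.2
```

Call:
send_rows(
  motion="1 0 -0.1 0 0; 1 0 -0.2 0 0; 1 0 -0.2 0 0",
)

```text
clock: 12.85
eef_pos: [0.5624, 0.1136, 0.0112]
tool_rot: [-0.038, 0.999, -0.0, 0.0]
ft_force: [-0.1, 0.2, 0.4]
grip_width: -0.0
grasp_force: 0.2
```

Call:
send_rows(
  motion="1 0 -0.1 0 0; 1 0 -0.2 0 0; 1 0 -0.2 0 0",
)

```text
clock: 13.15
eef_pos: [0.5626, 0.1116, 0.0112]
tool_rot: [-0.038, 0.999, -0.0, 0.0]
ft_force: [-0.1, 0.7, -0.3]
grip_width: 0.0002
grasp_force: 0.1
```

Call:
send_rows(
  motion="1 0 -0.1 0 0; 1 0 -0.2 0 0; 1 0 -0.3 0 0; 1 0 -0.3 0 0",
)

```text
clock: 13.55
eef_pos: [0.5626, 0.1107, 0.0112]
tool_rot: [-0.039, 0.999, 0.002, -0.0]
ft_force: [-1.4, 6.1, -0.4]
grip_width: -0.0004
grasp_force: 3.1
```

```bash
python3 g.py
python3 - <<'E'
from h import *
b=vision.camera("scene");B=cv2.resize(b[190:250,230:340,::-1],None,fx=7.2,fy=7.2,interpolation=cv2.INTER_CUBIC)
cv2.imwrite("pics/s7.png",B)
E
```

```text
t 13.55 eef [0.5626 0.1107 0.0112] in nest mm [ 7.  14.1] twist to go 0.002 F [-1.4  6.1 -0.4] w -0.00035310603369236796
```

The force rose to 6 N at y=14.1 mm, so the keeper is at its stop. I'll back off, lift away and look.

Call:
send_rows(
  motion="1 0 0.5 0 0; 1 0 1.5 0 0; 1 0 2 -3 0; 1 0 2 -8 0; 1 0 2 -12 0",
)

```text
clock: 14.1
eef_pos: [0.5614, 0.1291, 0.1331]
tool_rot: [-0.038, 0.999, -0.0, 0.0]
ft_force: [1.9, 1.0, 0.1]
grip_width: -0.0001
grasp_force: 0.0
```

Call:
send_rows(
  motion="1 3 5 -3 0; 1 6 10 -3 0; 1 9 15 -3 0; 1 11 18 -3 0; 1 11 20 -3 0",
)

```text
clock: 14.6
eef_pos: [0.4338, 0.3215, 0.1618]
tool_rot: [-0.039, 0.999, -0.0, 0.0]
ft_force: [1.1, -0.3, 0.2]
grip_width: -0.0003
grasp_force: 0.0
```

```bash
python3 g.py
python3 - <<'E'
from h import *
a=vision.camera("top")
cv2.imwrite("pics/f.png",cv2.resize(a[140:300,100:420,::-1],None,fx=2.5,fy=2.5,interpolation=cv2.INTER_CUBIC))
for n in ["comb","driver","marker_pen"]:
    r=boxes_of("top",n);print(n,r and np.round(r[0]["rect"]))
E
```

```text
t 14.6 eef [0.4338 0.3215 0.1618] in nest mm [-105.5  234.1] twist to go 0.002 F [ 1.1 -0.3  0.2] w -0.00028996122018348775
comb []
driver [408. 233.  56.  20.]
marker_pen [282. 154.  50.   4.]
```

View pics/f.png

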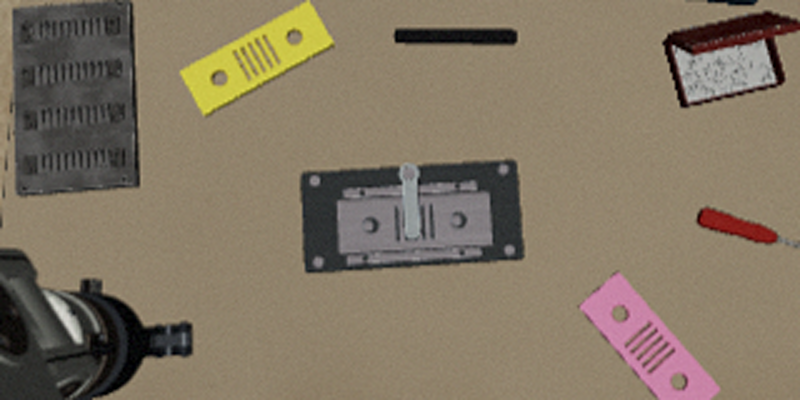

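The keeper lies square across the seated template, from (409,172) to (413,237). The marker and driver are unmoved, and the arm is well above the bench.

```bash
python3 -c "
from workcell import workorder
print(workorder.job_done())"
```

```text
the job is handed in; nothing more can be done
None
```

The job is handed in (no verdict was returned): the template dropped over both pins and looks flat on the nest floor, the keeper is at its stop across it, the marker and driver are unmoved, and the comb was hidden by the arm in the last picture but the arm stayed well above it.

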